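Sweep the counted nuts off the counting board

ROBOT

A 7-joint arm with a two-finger parallel gripper is mounted at the origin on the work surface. World frame = base frame: x ahead of the robot, y to its left, z up, the work surface at z = 0. Lengths are in mm, angles in degrees, forces in N, time in s.
With the tool pointing down it reaches from about 425 to 950 mm from the base axis. Payload 4.7 kg.
Tool frame: the origin (TCP) lies where the fingers leave the gripper's body, on its centre line; the fingertips stand 73 mm ahead of it and the grasp point (between the pads) lies 54 mm ahead of it (ctrl.finger_overhang is the distance from the TCP to the fingertips, in mm); z points along the fingers, y is the direction in which the jaws open and shut (so a half turn about z gives the same grasp; the last joint's range is limited). The gripper opens to 85 mm and grips with 20 to 120 N. Pads are 22 mm wide; open, the fingers measure 114 mm over their backs; the gripper's body (76 mm by 85 mm) begins 54 mm behind the grasp point. The pads swing forward as they close: fully open they stand 13 mm farther back than shut.
Start: joints at [-76.083, 26.849, -2.785, 87.806, 1.381, 65.374, -4.715], TCP at [181.174, 650.244, 303.935] pointing down, gripper open.
Joint ranges: [-148.3, 148.3], [-19.14, 114.17], [-79.39, 73.82], [5.75, 140.21], [-59.74, 239.74], [12.07, 113.84], [-152.46, 152.46]. Speed limits (degrees/s): [147.25, 147.25, 180, 180, 180, 180, 180].

INTERFACE

Orientations are given as a 3x3 rotation matrix whose columns are the frame's x, y, z axes.
In Python, from bench import ctrl, viewer gives the robot as it stands.
- The arm moves only by the shell command python3 -m inch 'ROWS' [OPENING] [FORCE]. ROWS is JSON, a list of rows, each an object with "xyz": the shift along the tool's x, y, z in mm, a list of three; "rotation": the turn, a rotation vector about the tool's x, y, z in rad, a list of three. In form: [{"xyz": [dx, dy, dz], "rotation": [rx, ry, rz]}, ...]. A call has 1 to 10 rows; each row shifts and turns the pose as measured when the row begins, along the tool's axes as they then stand; what a row does not reach is not made up. A row lasts 1/12 s, in which the tool goes at most 41.7 mm and 7.16 degrees, less where a joint would pass 70% of its speed; a pose out of reach is approached as far as the arm can. A call with a gripper value outside its range is refused whole. OPENING is the finger opening in mm, from 0 to 85.4, set as the call begins (- or left out, the last holds). The fingers move at their own pace and stop on an object; FORCE is the grip in N (left out, the last holds). Time passes only in rows, so rows that do not move let the fingers close. It gives the time, the measured TCP pose, the force and the opening at its end, in the units of the state.
- ctrl.read_state(): the state, without advancing time (a new reading comes with each control period).
- viewer.capture(name): name is "scene" or "side" or "wrist"; returns the picture (480x640x3 uint8, red, green, blue); there is no depth.
- viewer.get_calibration(name): a dict with "fov_y" (degrees; the focal length in pixels is half the picture's height over the tangent of half this angle, whatever the lens; pixels are square), "cx", "cy" (the principal point, pixels), "eye" and "orientation" of the camera in the world. Camera axes: x right, y down, z forward; pixel columns grow to the right and rows downward; lengths in mm; the calibration is good to about 2 mm. A picture is of the moment at which its call begins: read the wrist's pose just before it. get_calibration takes no time and is no camera call; for the wrist camera it gives the pose at the moment of the call.
- ctrl.hand_in(): hands the job in, once; it reports no verdict.
The state is a dict: "time": time; "joint_pos": joint angles; "qd": joint speeds; "joint_efforts": joint torques, N m; "ee_pos": TCP position; "tool_rot": TCP orientation; "ft_force": force on the tool from outside, world axes, zero at the start; "wrist_torque": the same for the moment, N m; "gripper_width": finger opening in mm.
Only numpy, scipy, OpenCV 4.12 (cv2) and the standard library are available. Lean on these libraries where they do the work, as an engineer would, in place of code of your own. Each camera call takes 0.05 s, during which the arm holds its last target. There are 200 camera calls.

TASK

At the parts counter, sweep the three brass nuts along the counting board with your fingers, over the board's end and into the blue bin below it. Push them lightly, never grip or lift them, and let none fall into the red bin or on the table. Leave the can and the bolt standing on the board, and everything else, where they are.

Things in the scene. Friction and masses are not known exactly. Their poses are not given: they have to be found in the camera images.
- board: grey counting board fixed on feet, 260 mm (its x) by 320 mm (its y); origin on the table under its centre. Its upper face is 80 mm above the origin. Green rims 12 mm wide stand 14 mm above that face along its two long sides (inner faces at x = +-118 mm); both ends (y = +-160 mm) are open and flush, over a bin each. It stands somewhat turned (up to about 0.2 rad) and shifted from start to start.
- blue_bin: the blue open bin fixed below one end of the board (left or right end, varies): 270 mm (its x, across the board) by 105 mm (its y) by 65 mm high, walls 4 mm, turned like the board; origin at the centre of its underside. Its near wall is tucked 5 mm under the board's end, its centre is 207.5 mm from the board's centre.
- red_bin: the red open bin, same as the blue one, below the board's other end; scrap, nothing goes in here
- nut1_center (a point): centre of a brass hexagon nut lying flat on the board, 30 mm across flats, 34.6 mm across corners, 16 mm high, about 60 g, at any yaw. At the start it lies 55 to 80 mm to one side of the board's middle line (which runs along the board's y): one nut on the side towards the robot, two on the far side, those at least 80 mm apart
- nut2_center (a point): centre of a brass hexagon nut lying flat on the board, 30 mm across flats, 34.6 mm across corners, 16 mm high, about 60 g, at any yaw. At the start it lies 55 to 80 mm to one side of the board's middle line (which runs along the board's y): one nut on the side towards the robot, two on the far side, those at least 80 mm apart
- nut3_center (a point): centre of a brass hexagon nut lying flat on the board, 30 mm across flats, 34.6 mm across corners, 16 mm high, about 60 g, at any yaw. At the start it lies 55 to 80 mm to one side of the board's middle line (which runs along the board's y): one nut on the side towards the robot, two on the far side, those at least 80 mm apart
- tin: small aluminium can with a pale top and a blue band, 36 mm diameter, 40 mm high, standing on the middle strip of the board; must stay; origin at the centre of its underside
- bolt: dark steel bolt standing on its head on the middle strip of the board: hexagon head 30 mm across flats and 12 mm high, 18 mm shank, 42 mm high overall; must stay; origin at the centre of its underside
- carton: cardboard carton with a blue band, 110 x 150 x 100 mm, on the table to the robot's right; must stay; origin at the centre of its underside
- oil: yellow oil bottle with black cap, 68 mm diameter, 190 mm high, on the table to the robot's right; must stay; origin at the centre of its underside
- tape: roll of amber tape lying flat, 90 mm diameter, 45 mm high, on the table to the left; must stay; origin at the centre of its underside
- spanner: steel spanner, 200 mm long, flat on the table beyond the board; must stay; origin at mid underside
- filter: white oil filter with a blue band, 76 mm diameter, 85 mm high, on the table to the left; must stay; origin at the centre of its underside
- nut1: the same brass nut; origin at the centre of its underside, z up while it lies flat
- nut2: the same brass nut; origin at the centre of its underside, z up while it lies flat
- nut3: the same brass nut; origin at the centre of its underside, z up while it lies flat
Mind the look-alikes: they are no part of the job. Leave any purple or turquoise look-alike of the oil alone.

How it is judged (in metres and radians):
At the end, for the whole second after the job is handed in: All three brass nuts lie at rest inside the blue bin (centres within its inner outline and at least 3 mm below its 65 mm high rim); the bystanders are within 15 mm of where they stood and upright (x of nut1_center in the frame of blue_bin between -0.131 and 0.131 m and y of nut1_center in the frame of blue_bin between -0.0485 and 0.0485 m and z of each of nut1_center, nut2_center, nut3_center in the frame of blue_bin below 0.062 m and linear speed of each of nut1, nut2, nut3 below 0.02 m/s and x of nut2_center in the frame of blue_bin between -0.131 and 0.131 m and y of nut2_center in the frame of blue_bin between -0.0485 and 0.0485 m and x of nut3_center in the frame of blue_bin between -0.131 and 0.131 m and y of nut3_center in the frame of blue_bin between -0.0485 and 0.0485 m and distance of each of tin, bolt, carton, oil, tape, spanner, filter from where it was at the start of the episode below 0.015 m and angle between each of tin, bolt, oil, filter's own z axis and vertical below 0.2 rad); the robot touches nothing.
It fails at once if a nut is lifted: its centre rises more than 30 mm above the board's face (110 mm above the table) (height (world z) of any of nut1_center, nut2_center, nut3_center above 0.11 m).
It fails at once if a nut is gripped or squeezed (over 15 N between the fingers and the nut) (contact force between the fingers and nut1 above 15 N or contact force between the fingers and nut2 above 15 N or contact force between the fingers and nut3 above 15 N).
It fails at once if a nut falls into the red bin or on the table (its centre drops below the board anywhere but over the blue bin) ((height (world z) of nut1_center below 0.065 m and not (x of nut1_center in the frame of blue_bin between -0.135 and 0.135 m and y of nut1_center in the frame of blue_bin between -0.0525 and 0.0525 m)) or (height (world z) of nut2_center below 0.065 m and not (x of nut2_center in the frame of blue_bin between -0.135 and 0.135 m and y of nut2_center in the frame of blue_bin between -0.0525 and 0.0525 m)) or (height (world z) of nut3_center below 0.065 m and not (x of nut3_center in the frame of blue_bin between -0.135 and 0.135 m and y of nut3_center in the frame of blue_bin between -0.0525 and 0.0525 m))).
It fails at once if a bystander (can, bolt, carton, oil bottle, tape, spanner, filter) is moved more than 15 mm or tipped by more than 0.2 rad (not (distance of tin from where it was at the start of the episode below 0.015 m) or not (distance of bolt from where it was at the start of the episode below 0.015 m) or not (distance of carton from where it was at the start of the episode below 0.015 m) or not (distance of oil from where it was at the start of the episode below 0.015 m) or not (distance of tape from where it was at the start of the episode below 0.015 m) or not (distance of spanner from where it was at the start of the episode below 0.015 m) or not (distance of filter from where it was at the start of the episode below 0.015 m) or not (angle between tin's own z axis and vertical below 0.2 rad) or not (angle between bolt's own z axis and vertical below 0.2 rad) or not (angle between oil's own z axis and vertical below 0.2 rad) or not (angle between filter's own z axis and vertical below 0.2 rad)).
It also fails if it takes over 72 s, if anything falls off the work surface, if the arm or the gripper's body presses on something with over 40 N, if the wrist force passes 120 N, or if a joint passes its speed limit or range.

## Working session

There is one attempt and no reset: what is moved stays moved. The work goes in short steps, Python scripts to look and compute and a shell command to move; the robot and the scene stay as the last step left them, time stands still between calls to the robot, and variables do not carry over. Pictures are saved under pics/ and viewed, about 8 in all and at most 12, crops included, and the job is handed in when it is done.

```bash
ls; mkdir -p pics
python3 - <<'E'
from bench import ctrl, viewer
import cv2
s=ctrl.read_state(); print(s)
for n in("scene","side"):
    c=viewer.get_calibration(n);print(n,c)
    cv2.imwrite(f"pics/{n}0.png",viewer.capture(n)[:,:,::-1])
E
```

```text
pics
{'time': 0.0, 'joint_pos': array([-76.08383855,  26.89734072,  -2.78710816,  87.87439711,
         1.38008124,  65.37423132,  -4.71446596]), 'qd': array([-0.01659355,  0.04072581, -0.10517339,  0.02792629, -0.01428571,
       -0.08355244, -0.09951888]), 'joint_efforts': array([ 8.27277418e-04, -5.10327673e+01, -4.59191145e-02, -2.37706840e+01,
        1.07177597e-02,  7.89710699e-03, -5.53043861e-06]), 'ee_pos': array([181.03873996, 649.80710526, 302.85604028]), 'tool_rot': array([[-9.63317261e-01,  2.68364705e-01, -4.89864773e-04],
       [ 2.68365150e-01,  9.63315387e-01, -1.90052276e-03],
       [-3.81389571e-05, -1.96226901e-03, -9.99998074e-01]]), 'ft_force': array([ 0.04206653, -1.36319783, -0.42259301]), 'wrist_torque': array([-0.00709028,  0.00108551, -0.02298656]), 'gripper_width': 85.41646872949583}
scene {'fov_y': 53.13704941671442, 'cx': 321.1842483952519, 'cy': 243.88203887303933, 'eye': array([1064.87465268,  230.75354873, 1124.58941816]), 'orientation': array([[-4.67267981e-01,  7.63676232e-01, -4.45487651e-01],
       [ 8.84115609e-01,  4.03883191e-01, -2.34985015e-01],
       [ 4.72503110e-04, -5.03663559e-01, -8.63899760e-01]])}
side {'fov_y': 53.873027737826646, 'cx': 309.76985131841815, 'cy': 244.12910780793064, 'eye': array([  59.17478655, 1060.07128746, 1082.79273447]), 'orientation': array([[-0.92093506, -0.24268848,  0.30492771],
       [-0.38961469,  0.59119124, -0.70618221],
       [-0.0088883 , -0.76915227, -0.63900374]])}
```

View pics/scene0.png

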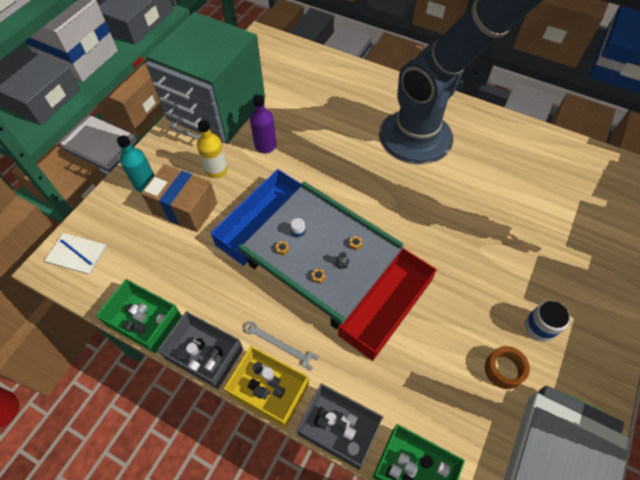

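View pics/side0.png

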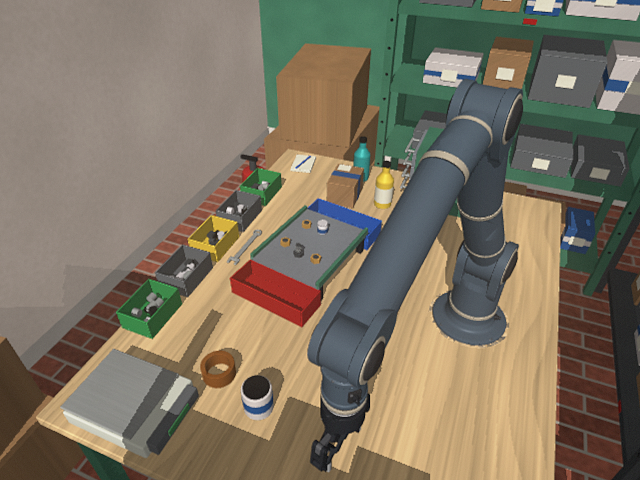

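The scene view shows three brass nuts at about (282,248), (317,275) and (356,242). The tin is at (298,228) and the bolt at (342,260). The blue bin is at the image's left, which is the robot's right (-y), and the red bin is on the other side. The bins at the bottom hold grey bits, not brass. The bolt is dark with a shank and the tape is amber, so neither fits. I'll check a close crop.

```bash
cat > h.py <<'E'
import numpy as np, cv2
from bench import ctrl, viewer
def ray(c,u,v):
    f=240/np.tan(np.radians(c["fov_y"]/2))
    return c["orientation"]@np.array([(u-c["cx"])/f,(v-c["cy"])/f,1.])
def at(c,u,v,z):
    d=ray(c,u,v); return c["eye"]+d*(z-c["eye"][2])/d[2]
def px(c,p):
    f=240/np.tan(np.radians(c["fov_y"]/2)); q=c["orientation"].T@(np.asarray(p,float)-c["eye"])
    return q[:2]/q[2]*f+[c["cx"],c["cy"]]
def brass(img):
    h=cv2.cvtColor(img,cv2.COLOR_RGB2HSV)
    m=cv2.inRange(h,(8,110,90),(28,255,255))
    return m
E
python3 - <<'E'
from h import *
im=cv2.imread("pics/scene0.png"); c=viewer.get_calibration("scene")
m=brass(im[:,:,::-1].copy()); m[:215]=0;m[300:]=0;m[:,:250]=0;m[:,390:]=0
m=cv2.morphologyEx(m,cv2.MORPH_CLOSE,np.ones((3,3)))
n,l,s,ce=cv2.connectedComponentsWithStats(m)
for i in range(1,n):
    if s[i,4]>20: print(s[i],at(c,*(s[i,:2]+s[i,2:4]/2-.5),88))
cr=im[160:365,200:445]; cv2.imwrite("pics/crop.png",cv2.resize(cr,None,fx=2.9,fy=2.9,interpolation=cv2.INTER_CUBIC))
E
```

```text
[349 236  13  14 108] [487.20008341  21.78906629  88.        ]
[275 241  14  14 112] [ 585.73232373 -133.65183423   88.        ]
[250 267  54  33 825] [675.73829264 -94.97963211  88.        ]
[311 269  14  14 117] [612.39022291 -17.87023008  88.        ]
```

View pics/crop.png

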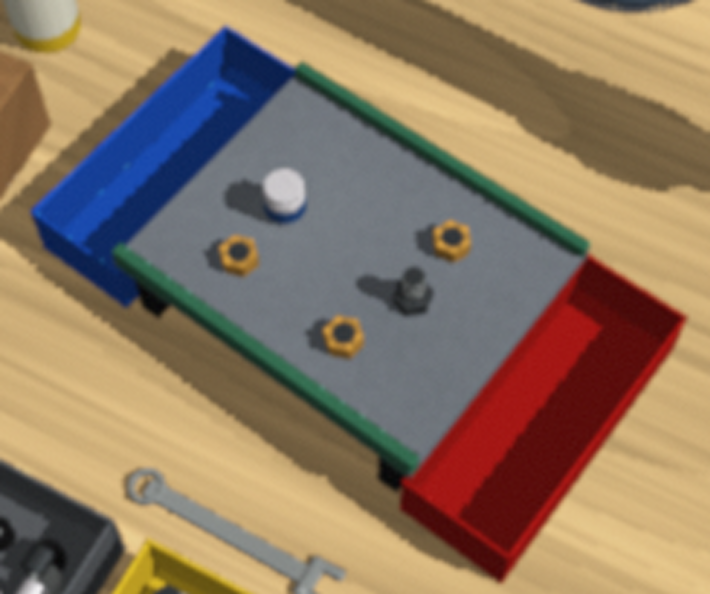

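Run:
```python
from h import *
c=viewer.get_calibration("scene")
f=lambda x,y,z: at(c,200+x/2.9,160+y/2.9,z)[:2]
A=f(300,65,94);B=f(589,243,94);C=f(117,248,94);D=f(414,463,94)
print(A,B,C,D)
print("L",np.linalg.norm(B-A),np.linalg.norm(D-C),"W",np.linalg.norm(C-A),np.linalg.norm(D-B))
o=(A+B+C+D)/4
y=(B-A+D-C); y/=np.linalg.norm(y); x=(C-A+D-B);x/=np.linalg.norm(x)
yaw=(np.arctan2(-y[0],y[1])+np.arctan2(x[1],x[0]))/2
print(o,"yaw",yaw,np.arctan2(-y[0],y[1]),np.arctan2(x[1],x[0]))
R=np.array([[np.cos(yaw),-np.sin(yaw)],[np.sin(yaw),np.cos(yaw)]])
for n,p in dict(n1=[487.2,21.8],n2=[585.7,-133.7],n3=[612.4,-17.9],tin=f(284,176+14,118) ,tinb=f(286,207,80),bolt=f(412,298,86),boltop=f(413,273,122)).items():
    print(n,np.array(p).round(1),((np.array(p)-o)@R).round(1))
```

```text
[ 386.72259205 -180.99631396] [437.98720782 130.34728227] [ 631.32887853 -224.63939784] [686.98405054  87.12849959]
L 315.5358866251185 316.6965740917606 W 248.46922174744694 252.71978723722606
[535.75568223 -47.03998249] yaw -0.17206343602563146 -0.16993522473028763 -0.17419164732097525
n1 [487.2  21.8] [-59.6  59.5]
n2 [ 585.7 -133.7] [ 64.  -76.8]
n3 [612.4 -17.9] [70.5 41.8]
tin [ 526.1 -118.8] [  2.8 -72.3]
tinb [ 520.5 -121.7] [ -2.3 -76.2]
bolt [552.7  18.5] [ 5.5 67.4]
boltop [549.2  16.1] [ 2.5 64.5]
```

```bash
cat >> h.py <<'E'
O=np.array([535.8,-47.0]); YAW=-0.172
R2=np.array([[np.cos(YAW),-np.sin(YAW)],[np.sin(YAW),np.cos(YAW)]])
def to(bx,by,ztcp):
    "remaining shift & turn in tool axes to board point"
    from scipy.spatial.transform import Rotation as Ro
    s=ctrl.read_state(); T=s["tool_rot"]; p=s["ee_pos"]
    X=np.array([*R2[:,0],0]);Y=np.array([*R2[:,1],0])
    G=np.stack([Y,X,[0,0,-1]],1)
    t=np.array([*(O+R2@[bx,by]),ztcp])
    print("t",round(s["time"],2),"board",((p[:2]-O)@R2).round(1),"z",p[2].round(1),"F",s["ft_force"].round(1),"w",round(s["gripper_width"],1))
    print("shift",(T.T@(t-p)).round(1),"rot",Ro.from_matrix(T.T@G).as_rotvec().round(3))
E
R='{"xyz":[0,0,0],"rotation":[0,0,0.122]}'
python3 -m inch '[{"xyz":[0,0,0],"rotation":[0,0,0.122]},{"xyz":[0,0,0],"rotation":[0,0,0.122]},{"xyz":[0,0,0],"rotation":[0,0,0.122]},{"xyz":[0,0,0],"rotation":[0,0,0.122]},{"xyz":[0,0,0],"rotation":[0,0,0.122]},{"xyz":[0,0,0],"rotation":[0,0,0.122]},{"xyz":[0,0,0],"rotation":[0,0,0.122]},{"xyz":[0,0,0],"rotation":[0,0,0.122]},{"xyz":[0,0,0],"rotation":[0,0,0.122]},{"xyz":[0,0,0],"rotation":[0,0,0.122]}]' 16 20
python3 - <<'E'
from h import *
to(64,-32,260); print(ctrl.finger_overhang)
E
```

```text
time: 0.93
ee_pos: [180.6, 647.0, 296.3]
tool_rot: [[-0.047, 0.999, -0.004], [0.999, 0.047, -0.013], [-0.013, -0.005, -1.0]]
ft_force: [0.2, 0.7, -0.3]
gripper_width: 15.8
t 0.93 board [-468.8  622.9] z 296.3 F [ 0.2  0.7 -0.3] w 15.8
shift [-754.5  378.    44.6] rot [-0.003  0.014  0.219]
72.6
```

```bash
python3 -m inch '[{"xyz":[0,0,0],"rotation":[0,0,0.11]},{"xyz":[0,0,0],"rotation":[0,0,0.11]},{"xyz":[-28,28,0],"rotation":[0,0,0]},{"xyz":[-28,28,0],"rotation":[0,0,0]},{"xyz":[-28,28,0],"rotation":[0,0,0]},{"xyz":[-28,28,0],"rotation":[0,0,0]},{"xyz":[-28,28,0],"rotation":[0,0,0]},{"xyz":[-35,20,0],"rotation":[0,0,0]},{"xyz":[-35,20,0],"rotation":[0,0,0]},{"xyz":[-35,20,0],"rotation":[0,0,0]}]'
python3 - <<'E'
from h import *
to(64,-32,260)
E
```

```text
time: 1.77
ee_pos: [329.0, 367.9, 292.3]
tool_rot: [[0.168, 0.986, -0.009], [0.986, -0.168, -0.019], [-0.02, -0.005, -1.0]]
ft_force: [0.9, 0.3, 0.6]
gripper_width: 15.8
t 1.77 board [-274.8  373.4] z 292.3 F [0.9 0.3 0.6] w 15.8
shift [-405.8  337.6   38.7] rot [-0.005  0.02   0.003]
```

```bash
python3 -m inch '[{"xyz":[-30,26,0],"rotation":[0,0.01,0]},{"xyz":[-31,26,0],"rotation":[0,0.01,0]},{"xyz":[-31,26,0],"rotation":[0,0,0]},{"xyz":[-31,26,0],"rotation":[0,0,0]},{"xyz":[-31,26,0],"rotation":[0,0,0]},{"xyz":[-31,26,0],"rotation":[0,0,0]},{"xyz":[-31,26,0],"rotation":[0,0,0]},{"xyz":[-31,26,0],"rotation":[0,0,0]},{"xyz":[-31,26,0],"rotation":[0,0,0]},{"xyz":[-31,26,0],"rotation":[0,0,0]}]'
python3 - <<'E'
from h import *
to(64,-32,260)
E
```

```text
time: 2.6
ee_pos: [533.4, 5.2, 290.2]
tool_rot: [[0.163, 0.987, -0.009], [0.987, -0.163, 0.005], [0.004, -0.009, -1.0]]
ft_force: [0.1, 0.9, -0.3]
gripper_width: 16.1
t 2.6 board [-11.3  51. ] z 290.2 F [ 0.1  0.9 -0.3] w 16.1
shift [-83.8  74.9  29.2] rot [-0.009 -0.004  0.008]
```

```bash
python3 -m inch '[{"xyz":[-25,22,8],"rotation":[-0.009,-0.004,0.008]},{"xyz":[-25,22,8],"rotation":[0,0,0]},{"xyz":[-25,22,8],"rotation":[0,0,0]},{"xyz":[-9,8,4],"rotation":[0,0,0]},{"xyz":[0,0,0],"rotation":[0,0,0]}]'
python3 - <<'E'
from h import *
to(64,-32,190)
c=viewer.get_calibration("wrist"); im=viewer.capture("wrist"); cv2.imwrite("pics/w1.png",im[:,:,::-1])
s=viewer.capture("scene"); cv2.imwrite("pics/s1.png",cv2.resize(s[150:370,190:450,::-1],None,fx=2.7,fy=2.7))
print(c)
m=brass(im); m=cv2.morphologyEx(m,cv2.MORPH_OPEN,np.ones((3,3)))
m=cv2.morphologyEx(m,cv2.MORPH_CLOSE,np.ones((25,25)))
n,l,st,ce=cv2.connectedComponentsWithStats(m)
for i in range(1,n):
    if st[i,4]>300:
        p=at(c,*ce[i],92)[:2]; print(st[i],p.round(1),((p-O)@R2).round(1))
E
```

```text
time: 3.02
ee_pos: [595.7, -105.2, 260.0]
tool_rot: [[0.183, 0.983, 0.001], [0.983, -0.183, -0.007], [-0.006, 0.002, -1.0]]
ft_force: [0.3, 0.2, -0.7]
gripper_width: 16.2
t 3.02 board [ 69.  -47.1] z 260.0 F [ 0.3  0.2 -0.7] w 16.2
shift [15.5 -5.3 69.9] rot [ 0.002  0.006 -0.012]
{'fov_y': 70.10132248276578, 'cx': 319.0256816807222, 'cy': 240.01303517971022, 'eye': array([609.02461889, -27.9406378 , 330.21175277]), 'orientation': array([[ 0.98274395, -0.17626184, -0.05609006],
       [-0.18496432, -0.93382957, -0.3061871 ],
       [ 0.00159055,  0.31127818, -0.95031751]])}
[ 396    0   34  348 5480] [666.3 -87.6] [135.5 -17.7]
[  456     0   184   166 18156] [771.9 -21.2] [228.2  65.8]
[  84   54   56   58 2230] [484.9  23.4] [-62.2  60.7]
[   0   84   29  119 1218] [401.2  -2.4] [-140.2   20.9]
[ 294   84   52   52 2046] [612.  -16.7] [69.9 42.9]
[ 491  140   48  166 1601] [ 743.  -114.5] [215.7 -31. ]
[    0   231    97   249 11887] [ 336.6 -175.7] [-174.2 -160.9]
[ 291  253   45   46 1533] [ 585.2 -131.8] [ 63.2 -75.1]
[ 454  284   54  103 1849] [ 710.2 -218.7] [ 201.2 -139.3]
```

View pics/w1.png

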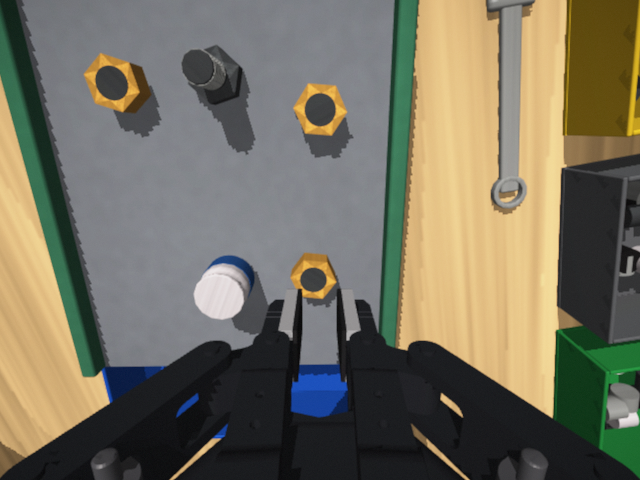

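Nuts measured in the board frame: nut2 (63,-75), nut3 (70,43), nut1 (-62,61). Scene and wrist views agree to about 2 mm. The knuckles pass close to the can, so I'll use a narrower opening and hug the outer side. Nut2 goes first.

```bash
python3 -m inch '[{"xyz":[6,-1,0],"rotation":[0,0.006,-0.012]},{"xyz":[6,0,10],"rotation":[0,0,0]},{"xyz":[0,0,20],"rotation":[0,0,0]},{"xyz":[0,0,20],"rotation":[0,0,0]},{"xyz":[0,0,15],"rotation":[0,0,0]},{"xyz":[0,0,0],"rotation":[0,0,0]}]' 10
python3 - <<'E'
from h import *
to(68,-36,160)
E
```

```text
time: 3.62
ee_pos: [595.5, -75.0, 194.1]
tool_rot: [[0.151, 0.989, 0.006], [0.989, -0.151, 0.012], [0.012, 0.004, -1.0]]
ft_force: [-0.1, 0.3, 0.4]
gripper_width: 10.0
t 3.62 board [ 63.6 -17.4] z 194.1 F [-0.1  0.3  0.4] w 10.0
shift [-19.1   3.9  33.9] rot [ 0.004 -0.012  0.021]
```

```bash
python3 -m inch '[{"xyz":[-8,2,0],"rotation":[0,-0.006,0.01]},{"xyz":[-4,1,8],"rotation":[0,0,0]},{"xyz":[0,0,8],"rotation":[0,0,0]},{"xyz":[0,0,5],"rotation":[0,0,0]},{"xyz":[0,0,0],"rotation":[0,0,0]},{"xyz":[0,0,0],"rotation":[0,0,0]}]'
python3 - <<'E'
from h import *
to(68,-36,160)
E
```

```text
time: 4.12
ee_pos: [597.5, -83.5, 173.0]
tool_rot: [[0.155, 0.988, 0.008], [0.988, -0.155, 0.007], [0.009, 0.006, -1.0]]
ft_force: [0.5, -0.5, -1.4]
gripper_width: 10.1
t 4.12 board [ 67.  -25.4] z 173.0 F [ 0.5 -0.5 -1.4] w 10.1
shift [-10.7   0.7  12.9] rot [ 0.006 -0.009  0.016]
```

```bash
python3 -m inch '[{"xyz":[0,0,8],"rotation":[0.004,-0.008,0.015]},{"xyz":[0,0,5],"rotation":[0,0,0]},{"xyz":[-4,0,1],"rotation":[0,0,0]},{"xyz":[-4,0,0],"rotation":[0,0,0]},{"xyz":[-5,0,0],"rotation":[0,0,0]},{"xyz":[-5,0,0],"rotation":[0,0,0]}]'
python3 - <<'E'
from h import *
to(68,-155,160)
c=viewer.get_calibration("wrist"); im=viewer.capture("wrist"); cv2.imwrite("pics/w2.png",im[:,:,::-1])
E
```

```text
time: 4.62
ee_pos: [595.0, -101.8, 158.0]
tool_rot: [[0.17, 0.985, 0.003], [0.985, -0.17, -0.0], [0.0, 0.003, -1.0]]
ft_force: [0.7, -0.2, -0.1]
gripper_width: 10.0
t 4.62 board [ 67.7 -43.8] z 158.0 F [ 0.7 -0.2 -0.1] w 10.0
shift [-111.2    0.2   -2. ] rot [ 0.003 -0.     0.001]
```

View pics/w2.png

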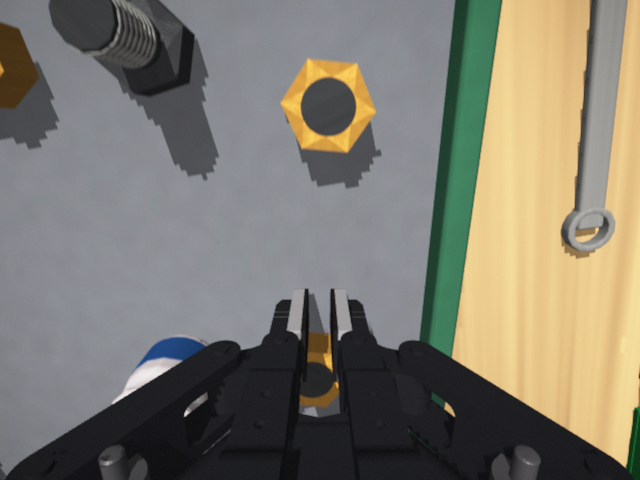

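The fingers are down behind nut2, which shows at about (318,370). The can is at the left near (165,365), clear of the fingers, and nut3 is safely behind at (328,105). I'll push now.

```bash
python3 -m inch '[{"xyz":[-6,0.5,0],"rotation":[0,0,0]},{"xyz":[-7,0,0],"rotation":[0,0,0]},{"xyz":[-7,0,0],"rotation":[0,0,0]},{"xyz":[-7,0,0],"rotation":[0,0,0]},{"xyz":[-7,0,0],"rotation":[0,0,0]},{"xyz":[-7,0,0],"rotation":[0,0,0]}]'
python3 - <<'E'
from h import *
to(68,-155,160)
E
```

```text
time: 5.17
ee_pos: [587.7, -147.4, 158.8]
tool_rot: [[0.172, 0.985, 0.004], [0.985, -0.172, -0.0], [0.001, 0.004, -1.0]]
ft_force: [-0.3, 0.9, -0.6]
gripper_width: 10.1
t 5.17 board [ 68.3 -90. ] z 158.8 F [-0.3  0.9 -0.6] w 10.1
shift [-65.   -0.3  -1.2] rot [ 0.004 -0.001 -0.   ]
```

```bash
python3 -m inch '[{"xyz":[-7,0,0],"rotation":[0,0,0]},{"xyz":[-7,0,0],"rotation":[0,0,0]},{"xyz":[-7,0,0],"rotation":[0,0,0]},{"xyz":[-7,0,0],"rotation":[0,0,0]},{"xyz":[-7,0,0],"rotation":[0,0,0]},{"xyz":[-7,0,0],"rotation":[0,0,0]},{"xyz":[-7,0,0],"rotation":[0,0,0]},{"xyz":[-7,0,0],"rotation":[0,0,0]},{"xyz":[-7,0,0],"rotation":[0,0,0]},{"xyz":[0,0,0],"rotation":[0,0,0]}]'
python3 - <<'E'
from h import *
to(68,-155,160)
s=viewer.capture("scene"); cv2.imwrite("pics/s2.png",cv2.resize(s[150:370,190:450,::-1],None,fx=2.7,fy=2.7))
E
```

```text
time: 6.0
ee_pos: [574.8, -219.5, 159.3]
tool_rot: [[0.175, 0.985, 0.005], [0.985, -0.175, -0.002], [-0.001, 0.005, -1.0]]
ft_force: [-0.5, -0.0, 0.8]
gripper_width: 10.2
t 6.0 board [  68.  -163.3] z 159.3 F [-0.5 -0.   0.8] w 10.2
shift [ 8.3  0.  -0.7] rot [ 0.005  0.001 -0.004]
```

View pics/s2.png

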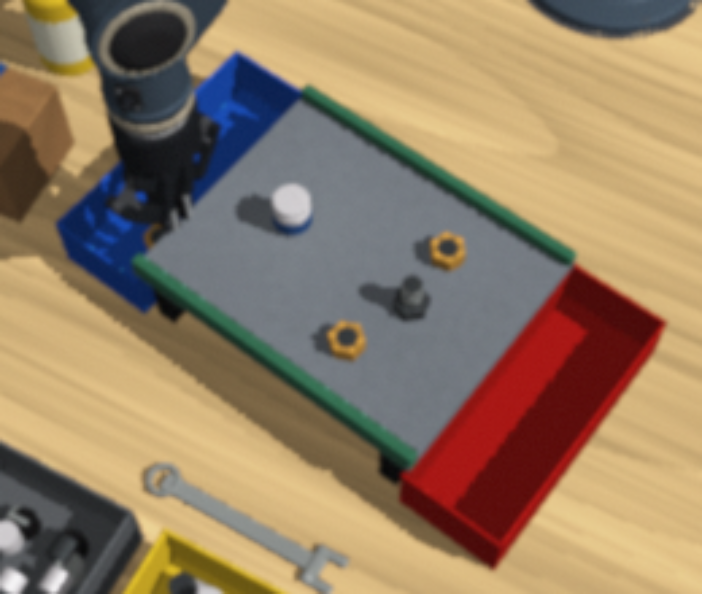

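Nut2 has gone over the end into the blue bin, with brass visible at (153,235). The can, bolt, nut1 and nut3 are unmoved. Nut3 is next.

```bash
python3 -m inch '[{"xyz":[0,0,-25],"rotation":[0,0,0]},{"xyz":[0,0,-25],"rotation":[0,0,0]},{"xyz":[20,0,-10],"rotation":[0,0,0]},{"xyz":[30,0,0],"rotation":[0,0,0]},{"xyz":[30,0,0],"rotation":[0,0,0]},{"xyz":[30,0,0],"rotation":[0,0,0]},{"xyz":[30,0,0],"rotation":[0,0,0]},{"xyz":[30,0,0],"rotation":[0,0,0]},{"xyz":[25,0,0],"rotation":[0,0,0]},{"xyz":[10,0,0],"rotation":[0,0,0]}]'
python3 - <<'E'
from h import *
to(72,86,160)
E
```

```text
time: 6.88
ee_pos: [611.8, -10.3, 221.8]
tool_rot: [[0.181, 0.984, 0.005], [0.984, -0.181, -0.001], [0.0, 0.005, -1.0]]
ft_force: [-0.3, -0.0, 0.3]
gripper_width: 10.2
t 6.88 board [68.6 49.2] z 221.8 F [-0.3 -0.   0.3] w 10.2
shift [36.8  2.8 61.9] rot [ 0.005 -0.    -0.01 ]
```

```bash
python3 -m inch '[{"xyz":[18,1,0],"rotation":[0.005,0,-0.01]},{"xyz":[14,1,0],"rotation":[0,0,0]},{"xyz":[5,0,0],"rotation":[0,0,0]},{"xyz":[0,0,15],"rotation":[0,0,0]},{"xyz":[0,0,15],"rotation":[0,0,0]},{"xyz":[0,0,10],"rotation":[0,0,0]},{"xyz":[0,0,5],"rotation":[0,0,0]},{"xyz":[0,0,0],"rotation":[0,0,0]}]'
python3 - <<'E'
from h import *
to(72,86,160)
E
```

```text
time: 7.55
ee_pos: [620.9, 27.3, 175.6]
tool_rot: [[0.169, 0.986, 0.001], [0.986, -0.169, -0.002], [-0.001, 0.002, -1.0]]
ft_force: [-0.0, -0.6, -0.0]
gripper_width: 10.0
t 7.55 board [71.2 87.7] z 175.6 F [-0.  -0.6 -0. ] w 10.0
shift [-1.7  0.8 15.6] rot [0.002 0.001 0.002]
```

```bash
python3 -m inch '[{"xyz":[0,1,8],"rotation":[0,0,0]},{"xyz":[0,0,7],"rotation":[0,0,0]},{"xyz":[0,0,2],"rotation":[0,0,0]},{"xyz":[-5,0,0],"rotation":[0,0,0]},{"xyz":[-6,0,0],"rotation":[0,0,0]},{"xyz":[-7,0,0],"rotation":[0,0,0]},{"xyz":[-7,0,0],"rotation":[0,0,0]},{"xyz":[-7,0,0],"rotation":[0,0,0]},{"xyz":[-7,0,0],"rotation":[0,0,0]},{"xyz":[-7,0,0],"rotation":[0,0,0]}]'
python3 - <<'E'
from h import *
to(72,-163,160)
E
```

```text
time: 8.38
ee_pos: [614.6, -24.5, 159.3]
tool_rot: [[0.171, 0.985, 0.005], [0.985, -0.171, -0.002], [-0.001, 0.005, -1.0]]
ft_force: [-0.9, 1.2, 0.3]
gripper_width: 10.2
t 8.38 board [73.8 35.7] z 159.3 F [-0.9  1.2  0.3] w 10.2
shift [-198.7   -1.8   -0.5] rot [0.005 0.001 0.   ]
```

```bash
python3 -m inch '[{"xyz":[-8,-0.5,0],"rotation":[0,0,0]},{"xyz":[-8,-0.5,0],"rotation":[0,0,0]},{"xyz":[-8,0,0],"rotation":[0,0,0]},{"xyz":[-8,0,0],"rotation":[0,0,0]},{"xyz":[-8,0,0],"rotation":[0,0,0]},{"xyz":[-8,0,0],"rotation":[0,0,0]},{"xyz":[-8,0,0],"rotation":[0,0,0]},{"xyz":[-8,0,0],"rotation":[0,0,0]},{"xyz":[-8,0,0],"rotation":[0,0,0]},{"xyz":[-8,0,0],"rotation":[0,0,0]}]'
python3 - <<'E'
from h import *
to(72,-163,160)
s=viewer.capture("scene"); cv2.imwrite("pics/s3.png",cv2.resize(s[150:370,190:450,::-1],None,fx=2.7,fy=2.7))
E
```

```text
time: 9.22
ee_pos: [597.9, -112.6, 159.8]
tool_rot: [[0.172, 0.985, 0.006], [0.985, -0.172, -0.002], [-0.001, 0.006, -1.0]]
ft_force: [-0.3, 0.7, 0.1]
gripper_width: 10.2
t 9.22 board [ 72.4 -54. ] z 159.8 F [-0.3  0.7  0.1] w 10.2
shift [-1.09e+02 -3.00e-01 -1.00e-01] rot [ 0.006  0.001 -0.001]
```

View pics/s3.png

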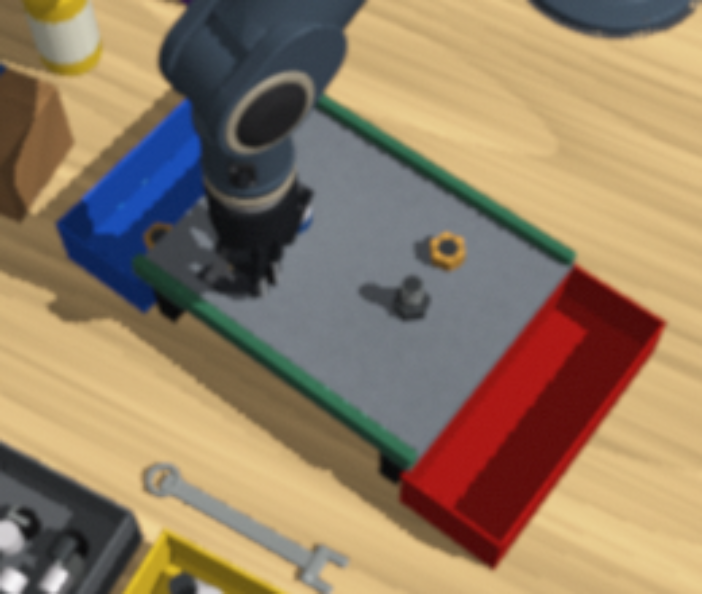

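Nut3 is out of its old place and travels hidden ahead of the fingers. Nut2 lies in the blue bin at (158,235). I'll push on.

```bash
python3 -m inch '[{"xyz":[-8,0,0],"rotation":[0,0,0]},{"xyz":[-8,0,0],"rotation":[0,0,0]},{"xyz":[-8,0,0],"rotation":[0,0,0]},{"xyz":[-8,0,0],"rotation":[0,0,0]},{"xyz":[-8,0,0],"rotation":[0,0,0]},{"xyz":[-8,0,0],"rotation":[0,0,0]},{"xyz":[-7,0,0],"rotation":[0,0,0]},{"xyz":[-7,0,0],"rotation":[0,0,0]},{"xyz":[-7,0,0],"rotation":[0,0,0]},{"xyz":[-7,0,0],"rotation":[0,0,0]}]'
python3 -m inch '[{"xyz":[-7,0,0],"rotation":[0,0,0]},{"xyz":[-7,0,0],"rotation":[0,0,0]},{"xyz":[-7,0,0],"rotation":[0,0,0]},{"xyz":[0,0,0],"rotation":[0,0,0]},{"xyz":[0,0,-25],"rotation":[0,0,0]},{"xyz":[0,0,-25],"rotation":[0,0,0]},{"xyz":[0,0,-20],"rotation":[0,0,0]},{"xyz":[25,-15,0],"rotation":[0,0,0]},{"xyz":[30,-20,0],"rotation":[0,0,0]},{"xyz":[30,-20,0],"rotation":[0,0,0]}]'
python3 - <<'E'
from h import *
to(-65,103,220)
E
```

```text
time: 10.1
ee_pos: [583.1, -196.4, 160.0]
tool_rot: [[0.173, 0.985, 0.006], [0.985, -0.173, -0.003], [-0.002, 0.006, -1.0]]
ft_force: [0.5, 1.0, 0.2]
gripper_width: 10.3
time: 10.93
ee_pos: [539.2, -135.1, 232.8]
tool_rot: [[0.189, 0.982, 0.008], [0.982, -0.189, -0.011], [-0.009, 0.01, -1.0]]
ft_force: [1.0, 0.9, -0.1]
gripper_width: 9.8
t 10.93 board [ 18.5 -86.2] z 232.8 F [ 1.   0.9 -0.1] w 9.8
shift [187.7 -87.1  10.1] rot [ 0.01   0.009 -0.018]
```

```bash
python3 -m inch '[{"xyz":[28,-14,0],"rotation":[0.01,0.009,-0.018]},{"xyz":[28,-14,0],"rotation":[0,0,0]},{"xyz":[28,-14,0],"rotation":[0,0,0]},{"xyz":[28,-14,0],"rotation":[0,0,0]},{"xyz":[28,-12,0],"rotation":[0,0,0]},{"xyz":[18,-10,0],"rotation":[0,0,0]},{"xyz":[8,-4,0],"rotation":[0,0,0]},{"xyz":[0,0,0],"rotation":[0,0,0]}]'
python3 - <<'E'
from h import *
to(-65,103,160)
c=viewer.get_calibration("wrist"); im=viewer.capture("wrist"); cv2.imwrite("pics/w3.png",im[:,:,::-1])
s=viewer.capture("scene"); cv2.imwrite("pics/s4.png",cv2.resize(s[150:370,190:450,::-1],None,fx=2.7,fy=2.7))
E
```

```text
time: 11.6
ee_pos: [480.7, 58.6, 233.3]
tool_rot: [[0.159, 0.987, -0.001], [0.987, -0.159, 0.006], [0.006, -0.002, -1.0]]
ft_force: [0.1, 0.0, 1.1]
gripper_width: 9.8
t 11.6 board [-72.4  94.6] z 233.3 F [0.1 0.  1.1] w 9.8
shift [ 7.9  7.6 73.4] rot [-0.002 -0.006  0.013]
```

View pics/s4.png

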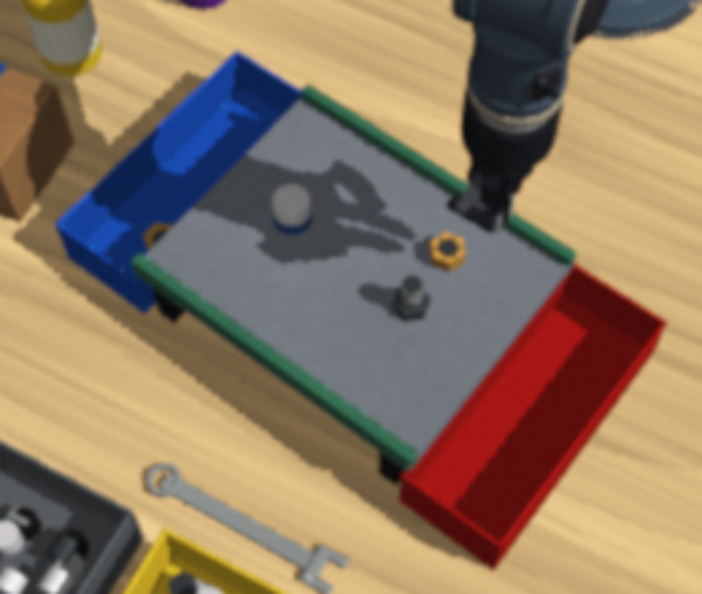

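Nut3 has left the board and the can and bolt are unmoved. Part of the bin is hidden behind the board edge, so I'll check it from above later. Now nut1 at (447,250).

```bash
python3 -m inch '[{"xyz":[7,5,0],"rotation":[0,-0.006,0.013]},{"xyz":[3,2,0],"rotation":[0,0,0]},{"xyz":[0,0,15],"rotation":[0,0,0]},{"xyz":[0,0,15],"rotation":[0,0,0]},{"xyz":[0,0,15],"rotation":[0,0,0]},{"xyz":[0,0,8],"rotation":[0,0,0]},{"xyz":[0,0,4],"rotation":[0,0,0]},{"xyz":[0,0,0],"rotation":[0,0,0]}]'
python3 - <<'E'
from h import *
to(-65,103,160)
E
```

```text
time: 12.37
ee_pos: [498.0, 56.0, 175.7]
tool_rot: [[0.194, 0.981, 0.007], [0.981, -0.194, -0.006], [-0.004, 0.008, -1.0]]
ft_force: [0.0, -0.3, 0.5]
gripper_width: 10.1
t 12.37 board [-54.8  95. ] z 175.7 F [ 0.  -0.3  0.5] w 10.1
shift [  7.9 -10.5  15.5] rot [ 0.008  0.004 -0.024]
```

```bash
python3 -m inch '[{"xyz":[5,-6,0],"rotation":[0.004,0.002,-0.012]},{"xyz":[3,-4,0],"rotation":[0,0,0]},{"xyz":[0,0,0],"rotation":[0,0,0]},{"xyz":[0,0,0],"rotation":[0,0,0]},{"xyz":[0,0,0],"rotation":[0,0,0]}]'
python3 - <<'E'
from h import *
to(-65,103,160)
E
```

```text
time: 12.78
ee_pos: [490.3, 66.4, 177.5]
tool_rot: [[0.182, 0.983, 0.006], [0.983, -0.182, -0.002], [-0.001, 0.006, -1.0]]
ft_force: [-0.1, 0.4, -0.3]
gripper_width: 9.8
t 12.78 board [-64.2 103.9] z 177.5 F [-0.1  0.4 -0.3] w 9.8
shift [-0.9 -0.9 17.5] rot [ 0.006  0.001 -0.011]
```

```bash
python3 -m inch '[{"xyz":[0,-1,8],"rotation":[0,0,-0.008]},{"xyz":[0,0,8],"rotation":[0,0,0]},{"xyz":[0,0,2],"rotation":[0,0,0]},{"xyz":[-4,0,0],"rotation":[0,0,0]},{"xyz":[-5,0,0],"rotation":[0,0,0]},{"xyz":[-6,0,0],"rotation":[0,0,0]},{"xyz":[-7,0,0],"rotation":[0,0,0]},{"xyz":[-7,0,0],"rotation":[0,0,0]}]'
python3 - <<'E'
from h import *
to(-65,-164,160)
E
```

```text
time: 13.45
ee_pos: [484.3, 36.8, 157.8]
tool_rot: [[0.171, 0.985, 0.007], [0.985, -0.171, -0.001], [0.0, 0.007, -1.0]]
ft_force: [-0.5, -0.6, 0.2]
gripper_width: 10.1
t 13.45 board [-65.   73.8] z 157.8 F [-0.5 -0.6  0.2] w 10.1
shift [-237.8    0.    -2.2] rot [ 0.007 -0.     0.   ]
```

```bash
python3 -m inch '[{"xyz":[-8,0,0],"rotation":[0,0,0]},{"xyz":[-8,0,0],"rotation":[0,0,0]},{"xyz":[-8,0,0],"rotation":[0,0,0]},{"xyz":[-8,0,0],"rotation":[0,0,0]},{"xyz":[-8,0,0],"rotation":[0,0,0]},{"xyz":[-8,0,0],"rotation":[0,0,0]},{"xyz":[-8,0,0],"rotation":[0,0,0]},{"xyz":[-8,0,0],"rotation":[0,0,0]},{"xyz":[-8,0,0],"rotation":[0,0,0]},{"xyz":[-8,0,0],"rotation":[0,0,0]}]'
python3 - <<'E'
from h import *
to(-65,-164,160)
E
```

```text
time: 14.28
ee_pos: [468.7, -52.1, 158.5]
tool_rot: [[0.174, 0.985, 0.008], [0.985, -0.174, -0.001], [0.001, 0.008, -1.0]]
ft_force: [0.8, 0.2, -0.4]
gripper_width: 10.1
t 14.28 board [-65.3 -16.5] z 158.5 F [ 0.8  0.2 -0.4] w 10.1
shift [-147.5    0.7   -1.6] rot [ 0.008 -0.001 -0.003]
```

```bash
python3 -m inch '[{"xyz":[-8,0,0],"rotation":[0,0,0]},{"xyz":[-8,0,0],"rotation":[0,0,0]},{"xyz":[-8,0,0],"rotation":[0,0,0]},{"xyz":[-8,0,0],"rotation":[0,0,0]},{"xyz":[-8,0,0],"rotation":[0,0,0]},{"xyz":[-8,0,0],"rotation":[0,0,0]},{"xyz":[-8,0,0],"rotation":[0,0,0]},{"xyz":[-8,0,0],"rotation":[0,0,0]},{"xyz":[-8,0,0],"rotation":[0,0,0]},{"xyz":[-8,0,0],"rotation":[0,0,0]}]'
python3 - <<'E'
from h import *
to(-65,-164,160)
E
```

```text
time: 15.12
ee_pos: [453.1, -139.5, 158.4]
tool_rot: [[0.174, 0.985, 0.008], [0.985, -0.174, -0.001], [0.001, 0.008, -1.0]]
ft_force: [0.5, 0.6, 0.5]
gripper_width: 9.7
t 15.12 board [ -65.7 -105.3] z 158.4 F [0.5 0.6 0.5] w 9.7
shift [-58.7   0.8  -1.6] rot [ 0.008 -0.001 -0.003]
```

```bash
python3 -m inch '[{"xyz":[-7,0,0],"rotation":[0,0,0]},{"xyz":[-7,0,0],"rotation":[0,0,0]},{"xyz":[-7,0,0],"rotation":[0,0,0]},{"xyz":[-7,0,0],"rotation":[0,0,0]},{"xyz":[-7,0,0],"rotation":[0,0,0]},{"xyz":[-7,0,0],"rotation":[0,0,0]},{"xyz":[-7,0,0],"rotation":[0,0,0]},{"xyz":[-6,0,0],"rotation":[0,0,0]},{"xyz":[0,0,0],"rotation":[0,0,0]}]'
python3 -m inch '[{"xyz":[0,0,-25],"rotation":[0,0,0]},{"xyz":[0,0,-30],"rotation":[0,0,0]},{"xyz":[0,0,-30],"rotation":[0,0,0]},{"xyz":[0,15,-30],"rotation":[0,0,0]},{"xyz":[-10,20,-15],"rotation":[0,0,0]},{"xyz":[-15,20,0],"rotation":[0,0,0]},{"xyz":[-20,10,0],"rotation":[0,0,0]},{"xyz":[-20,0,0],"rotation":[0,0,0]},{"xyz":[-10,0,0],"rotation":[0,0,0]},{"xyz":[0,0,0],"rotation":[0,0,0]}]'
python3 - <<'E'
from h import *
to(0,-250,290)
im=viewer.capture("wrist"); cv2.imwrite("pics/w4.png",im[:,:,::-1])
E
```

```text
time: 15.87
ee_pos: [442.0, -201.7, 158.6]
tool_rot: [[0.176, 0.984, 0.009], [0.984, -0.176, -0.002], [-0.001, 0.009, -1.0]]
ft_force: [0.3, 0.7, 0.1]
gripper_width: 10.0
time: 16.7
ee_pos: [493.7, -287.6, 294.0]
tool_rot: [[0.17, 0.985, 0.005], [0.985, -0.17, 0.001], [0.002, 0.005, -1.0]]
ft_force: [-1.0, -0.2, -0.6]
gripper_width: 10.0
t 16.7 board [  -0.3 -244.3] z 294.0 F [-1.  -0.2 -0.6] w 10.0
shift [-5.7  0.2  3.9] rot [ 0.005 -0.002  0.002]
```

View pics/w4.png

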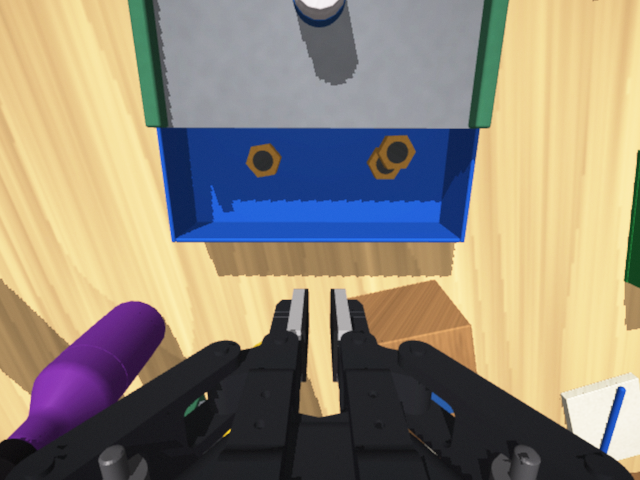

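All three nuts lie in the blue bin, at (263,160), (385,163) and (397,152), with the last resting on the second, well below the rim. One last scene check of the bystanders.

Run:
```python
from h import *
s=viewer.capture("scene")[:,:,::-1]; a=cv2.imread("pics/scene0.png")
d=cv2.absdiff(a,s).max(2)
for n,(u,v) in dict(tin=(298,228),bolt=(342,260),carton=(180,195),oil=(211,155),tape=(508,367),filter=(549,320),spanner=(280,345)).items():
    g=lambda i:cv2.cvtColor(i.copy(),cv2.COLOR_BGR2GRAY)
    r=cv2.matchTemplate(g(s)[v-28:v+28,u-28:u+28],g(a)[v-18:v+18,u-18:u+18],cv2.TM_CCOEFF_NORMED); print(n,cv2.minMaxLoc(r)[1::2])
cv2.imwrite("pics/s5.png",s)
```

```text
tin (0.9864514470100403, (10, 10))
bolt (0.8688042163848877, (10, 10))
carton (0.8006704449653625, (9, 11))
oil (0.583651602268219, (9, 11))
tape (0.9992539286613464, (10, 10))
filter (0.9996797442436218, (10, 10))
spanner (0.9993771314620972, (10, 10))
```

View pics/s5.png

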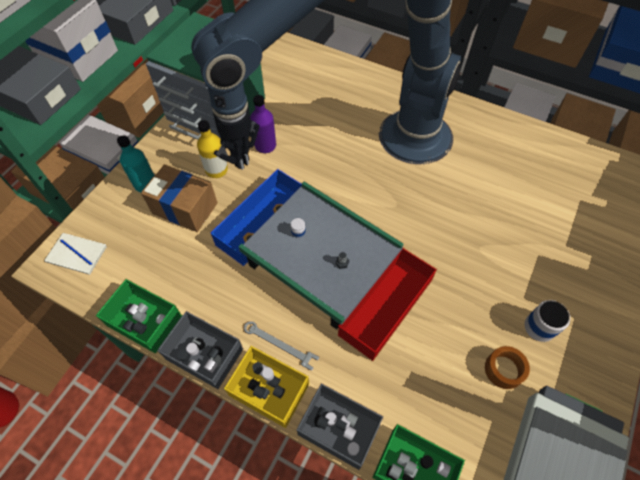

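Everything stands where it was and the gripper is free in the air, so I'm handing in.

```bash
python3 -c "
from bench import ctrl
print(ctrl.read_state()['ft_force']); print(ctrl.hand_in())"
```

```text
[-0.29079502  0.81170771 -0.20402989]
the job is handed in; nothing more can be done
None
```

I swept all three brass nuts one at a time along the board with nearly closed fingers and over the end into the blue bin. The job was handed in at about 17 s; no verdict was reported.

- **Nuts:** The last wrist picture shows all three in the blue bin, two of them lying one on the other, well below the rim by my reckoning.
- **Forces:** Wrist force readings between moves stayed around 1 N, about the sensor's noise. The finger-to-nut force itself can't be measured.
- **Bystanders:** Image matching puts the can, bolt, tape, filter and spanner at zero shift. The carton and oil bottle each showed about 1 pixel with weaker match scores (0.80 and 0.58). I put that down to the arm and its shadow being next to them; by eye both stand unmoved.

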